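Close a tin with the crank lidding press

TASK

Slide the bed with the tin by its knob fully home under the ram, then take the crank by its loose grip sleeve and wind clockwise until the lid is pressed firmly home on the tin (feel for it: at least 25 N on the lid for a moment, but never over 70 N, or the tin is crushed). Keep hold of the sleeve all the while, wind the crank back until the ram is fully up, and only then let go; the handle is sprung and must not fly back. Do not touch the tin or its lid yourself, and leave the other things on the bench where they are.

Things in the scene. Friction and masses are not known exactly. Their poses are not given: they have to be found in the camera images.
- press: Bench lidding press, bolted down: base plate (x +-95, y -130 to +70 mm, 20 thick), two posts 22 mm square at x = +-78 mm under a cross-beam (190 x 56 mm, 165 to 215 mm above the bench), ram below it, crank on top. Origin on the bench below the ram's axis, which is also the crank's; z up. The bed slides in along its +y. Place and yaw (-0.4 to 0.4 rad) vary.
- bed (a joint): How far (m) the bed is pushed in along the press's +y: 0 = fully out (start), 0.080 = home against its stop, tin right below the ram. About 2.5 N of friction; stays where it is left.
- bed_knob (a point): Centre of the bed's black upright knob, a cylinder 32 mm in diameter, 36 mm tall (50 to 86 mm above the bench) on a thin stem, 125 mm from the tin's axis towards the press's -y. Can be held from above.
- crank (a joint): Crank angle (rad): 0 = ram up on its stop (start); grows CLOCKWISE seen from above, up to 7.2. The ram goes down 8 mm per rad (50 mm a turn). A return spring drives it back to 0: torque 0.16 N m at 0, rising 0.02 N m per rad, (ram's weight allowed for), and 0.03 N m of friction either way; let go, it flies back. Every 10 N of ram force adds 0.08 N m, that is 1.3 N at the sleeve.
- crank_hub (a point): Point on the crank's vertical axis at the height of the crank arm, 238 mm above the bench.
- sleeve: Black upright grip sleeve of the crank, spinning freely on its pin, so a hand can carry it round without turning: cylinder 28 mm in diameter, 70 mm tall. Origin at its centre, 282 mm above the bench, 60 mm from the crank's axis, on the press's +y side at crank 0. Crank arm's top 243 mm, pin's cap (18 mm wide) up to 324 mm above the bench.
- tin: The steel tin to be closed: 80 mm in diameter, body 55 mm tall, standing in the shallow nest of the sliding bed (its underside 32 mm above the bench). Origin at the centre of its underside.
- lid: Plug lid of that tin, disc 83 mm in diameter, 8 thick. Origin at the centre of the disc's underside: 55 mm above the tin's origin when home on the rim; it starts 7 to 13 mm higher. Slides in against about 14 N of friction, then stops dead on the rim. Firmly home: 25 N or more on it, kept for a moment; above 70 N the tin is crushed. It stays down by itself.
- tart_a: Small dark fluted tart tin, 94 mm wide, 20 high, beside the press; leave alone. Origin under its centre.
- tart_b: Another such tart tin, on the bench; leave alone. Origin under its centre.
- tart_c: Another such tart tin, on the cooling rack; leave alone. Origin under its centre.
- tin_full: Steel tin like the one in the press, 80 mm wide, 63 high, already closed, on the bench; leave alone. Origin under its centre.
- salt: White canister, 56 mm wide, 140 high; leave alone. Origin under its centre.
- spice: Small amber jar with black cap, 36 mm wide, 100 high; leave alone. Origin under its centre.
- spatula: Spatula, 240 mm long, lying flat; leave alone. Origin under its centre.
- bowl: Glass bowl, 200 mm wide, 85 high; leave alone. Origin under its centre.
- ram: Upright round ram below the beam, a rod 22 mm thick with a springy round steel foot (56 mm in diameter, 12 thick, about 20 N per mm) at its lower end. Origin on its axis, 135 mm above the bench with the ram up. The last user reset the foot's height on it: the underside is up to 6 mm above or below the origin, so the crank angle at which it meets the lid must be felt.

How it is judged:
By the outcome, as a careful person would: the job done as asked, in the order asked, and still so for the second after the job is handed in, with the robot touching nothing.
It also fails if it takes over 70 s, if anything falls off the work surface, if the arm or the gripper's body presses on something with over 40 N, if the wrist force passes 120 N, or if a joint passes its speed limit or range.

ROBOT

A 6-joint arm with a two-finger parallel gripper is mounted at the origin on the work surface. World frame = base frame: x ahead of the robot, y to its left, z up, the work surface at z = 0. Lengths are in mm, angles in rad, forces in N, time in s.
With the tool pointing down it reaches from about 300 to 775 mm from the base axis. Payload 14.6 kg.
Tool frame: the origin (TCP) lies on the centre line of the jaws, within the pads' length; the fingertips stand 22 mm ahead of it and the grasp point (between the pads) lies 3 mm ahead of it (manip.tcp_to_tips is the distance from the TCP to the fingertips, in mm); z points along the fingers, y is the direction in which the jaws open and shut (so a half turn about z gives the same grasp; the last joint's range is limited). The gripper opens to 94 mm and grips with 3 to 60 N. Pads are 16 mm wide; open, the fingers measure 119 mm over their backs; the gripper's body (75 mm by 177 mm) begins 78 mm behind the grasp point.
Start: joints at [-1.378, 0.3, 1.521, -0, 1.321, -0.067], TCP at [141.281, -531.534, 196.146] pointing down, gripper open.
Joint ranges: [-3.03, 3.03], [-0.79, 2.21], [0.23, 2.52], [-1.04, 4.18], [0, 3.07], [-2.55, 2.55]. Speed limits (rad/s): [2.22, 2.22, 2.57, 3.14, 3.14, 3.14].

INTERFACE

Orientations are given as [roll, pitch, yaw] about the fixed x, y, z axes, in that order (R = Rz(yaw) Ry(pitch) Rx(roll)).
In Python, from cell import manip, vision, workorder gives the robot as it stands.
- The arm moves only by the tool carry_out, never from a script. Its argument "deltas" is a list of rows, each a list of 3 entries, a list of its own where there are three numbers: the shift along the tool's x, y, z in cm, then the turn about the tool's z in degrees, then the opening, from 0 (shut) to 1 (fully open). A call has 1 to 20 rows; each row shifts and turns the commanded pose from where the row before left it, along the tool's axes as they then stand; what a row does not reach is not made up. A row lasts 1/12 s, in which the tool goes at most 41.7 mm and 7.16 degrees, less where a joint would pass 70% of its speed; a pose out of reach is approached as far as the arm can. A call with a gripper value outside its range is refused whole. The fingers move at their own pace and stop on an object; "grip_force" is the grip in N (left out, the last holds). Time passes only in rows, so rows that do not move let the fingers close. It gives the time, the measured TCP pose, the force and the opening at its end, in the units of the state.
- manip.read_state(): the state, without advancing time (a new reading comes with each control period).
- vision.camera(name): name is "scene" or "top"; returns (picture, depth): 400x640x3 uint8, red, green, blue; 400x640 float32, mm along the optical axis (not along the pixel's ray), 0 where there is no reading.
- vision.calibration(name): a dict with "mtx" (3x3 intrinsics, pixels), "distortion" ([k1, k2, p1, p2, k3] as OpenCV has them; the pictures are not rectified), "eye" and "orientation" of the camera in the world. Camera axes: x right, y down, z forward; pixel columns grow to the right and rows downward; lengths in mm; the calibration is good to about 2 mm. A picture is of the moment at which its call begins. calibration takes no time and is no camera call.
- workorder.sign_off(): hands the job in, once; it reports no verdict.
The state is a dict: "clock": time; "joints": joint angles; "qd": joint speeds; "effort": joint torques, N m; "eef_pos": TCP position; "eef_rot": TCP orientation; "wrist_force": force on the tool from outside, world axes, zero at the start; "moment": the same for the moment, N m; "finger_gap": finger opening in mm.
Only numpy, scipy, OpenCV 4.12 (cv2) and the standard library are available. Lean on these libraries where they do the work, as an engineer would, in place of code of your own. Each camera call takes 0.05 s, during which the arm holds its last target.

## Working session

There is one attempt and no reset: what is moved stays moved. The work goes in short steps, Python scripts to look and compute and a tool call to move; the robot and the scene stay as the last step left them, time stands still between calls to the robot, and variables do not carry over. Pictures are saved under pics/ and viewed, and the job is handed in when it is done.

Besides the shell and the picture viewer there is one more tool, called after "Call:" as name(argument=value, ...), one argument or row to a line, values as JSON. carry_out: Moves the arm, as the interface text tells. Its arguments: {"type":"object","properties":{"deltas":{"type":"array","items":{"type":"array"}},"grip_force":{"type":"number"}},"required":["deltas"]}

```bash
ls; mkdir -p pics
python3 - <<'E'
from cell import manip, vision, workorder
import cv2,numpy as np
print(manip.read_state(), manip.tcp_to_tips)
for n in ["scene","top"]:
    p,d=vision.camera(n); cv2.imwrite(f"pics/{n}0.png",p[:,:,::-1]); np.save(f"pics/{n}0.npy",d)
    print(vision.calibration(n))
E
```

```text
pics
{'clock': 0.0, 'joints': array([-1.37759628e+00,  3.00472702e-01,  1.52161365e+00,  2.35982040e-05,
        1.32071736e+00, -6.65760274e-02]), 'qd': array([ 0.00120588, -0.0004424 , -0.00218394, -0.0004974 , -0.00092762,
       -0.00051515]), 'effort': array([ 1.79240364e-03, -5.31804729e+01, -3.52733696e+01,  7.08770379e-02,
        2.44704355e-02, -8.73143358e-05]), 'eef_pos': array([ 141.23512194, -531.25425796,  195.57168785]), 'eef_rot': array([-3.14038579e+00, -1.03374970e-04,  2.59770159e-01]), 'wrist_force': array([ 0.29671411,  0.10937787, -0.25087963]), 'moment': array([-0.02413295, -0.05295792,  0.01214156]), 'finger_gap': 93.9382088274175} 22.0
{'mtx': array([[437.58822565,   0.        , 324.11661683],
       [  0.        , 437.58822565, 193.05204596],
       [  0.        ,   0.        ,   1.        ]]), 'distortion': array([-0.06259377,  0.        ,  0.        ,  0.        ,  0.        ]), 'eye': array([1170.50521712,  777.44415077, 1093.03561156]), 'orientation': array([-2.2983402 , -0.00809819,  2.4968853 ])}
{'mtx': array([[389.76176889,   0.        , 320.91910788],
       [  0.        , 389.76176889, 201.80703303],
       [  0.        ,   0.        ,   1.        ]]), 'distortion': array([-0.01880328,  0.        ,  0.        ,  0.        ,  0.        ]), 'eye': array([ 321.52324624,  -35.04324402, 1286.3699898 ]), 'orientation': array([-2.9150585 ,  0.0053884 , -1.68988187])}
```

View pics/scene0.png

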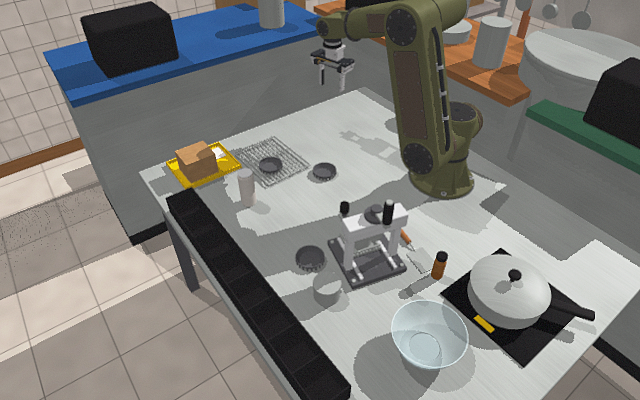

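View pics/top0.png

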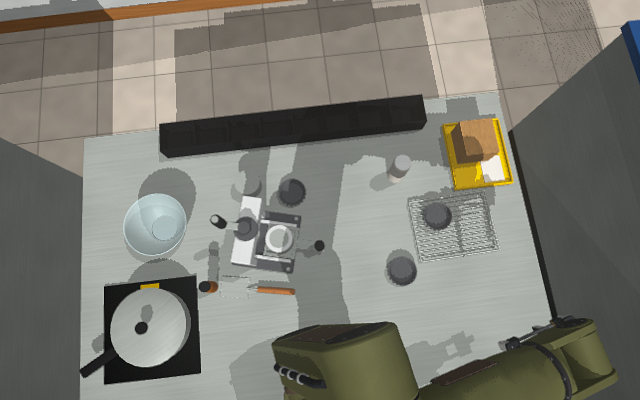

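The scene view shows the press around (370,240), with the sleeve at (388,212) and the knob at (344,208). In the top view the knob is near (319,245), the sleeve near (218,221) and the tin near (280,238). I'll enlarge both views to measure.

Run:
```python
import cv2
t=cv2.imread("pics/top0.png")[170:310,190:350]; cv2.imwrite("pics/t0c.png",cv2.resize(t,None,fx=5,fy=4.2857*1.0/1*1.1667,interpolation=cv2.INTER_NEAREST)[:600*2,:800][:700])
t=cv2.imread("pics/top0.png")[180:300,190:350]; cv2.imwrite("pics/t0c.png",cv2.resize(t,None,fx=5,fy=5,interpolation=cv2.INTER_NEAREST))
t=cv2.imread("pics/scene0.png")[185:305,290:450]; cv2.imwrite("pics/s0c.png",cv2.resize(t,None,fx=5,fy=5,interpolation=cv2.INTER_NEAREST))
```

```text
(no output)
```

View pics/t0c.png

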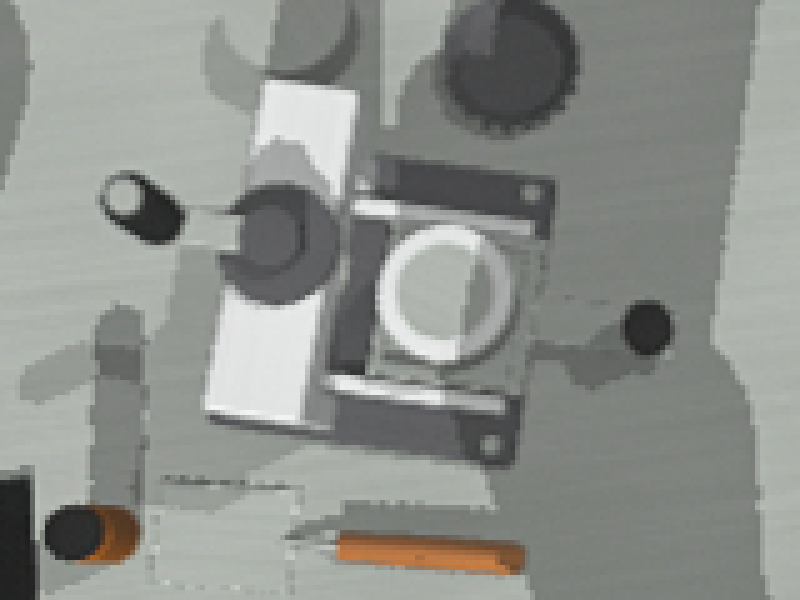

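View pics/s0c.png

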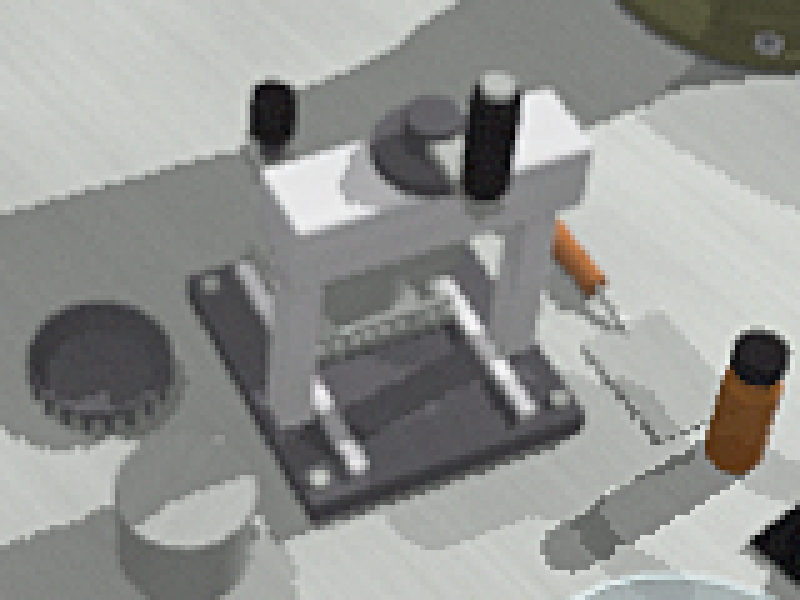

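```bash
cat > h.py <<'E'
from cell import manip, vision
import cv2,numpy as np
from scipy.spatial.transform import Rotation as Rr
def ray(n,px):
    c=vision.calibration(n)
    u=cv2.undistortPoints(np.array([[px]],float),c["mtx"],c["distortion"])[0,0]
    return np.array(c["eye"]),Rr.from_euler("xyz",c["orientation"]).apply([u[0],u[1],1])
def plane(n,px,z):
    e,d=ray(n,px); return e+d*(z-e[2])/d[2]
def tri(a,b):
    e1,d1=ray("top",a);e2,d2=ray("scene",b)
    s=np.linalg.lstsq(np.c_[d1,-d2],e2-e1,rcond=None)[0]
    p,q=e1+d1*s[0],e2+d2*s[1]; return (p+q)/2,np.linalg.norm(p-q)
E
python3 - <<'E'
from h import *
np.set_printoptions(precision=1,suppress=True)
f=lambda x,y:(190+(x-2)/5,180+(y-2)/5)
g=lambda x,y:(290+(x-2)/5,185+(y-2)/5)
im=cv2.imread("pics/top0.png"); gr=im.max(2)
def blob(im,x0,y0,x1,y1,lo,hi):
    m=((im[y0:y1,x0:x1].max(2)>=lo)&(im[y0:y1,x0:x1].max(2)<=hi)).astype(np.uint8)
    n,l,s,c=cv2.connectedComponentsWithStats(m,connectivity=4); i=1+np.argmax(s[1:,4]); return s[i]+[x0,y0,0,0,0],c[i]+[x0,y0]
s,k=blob(im,310,235,330,255,0,70);print("knob",s,k)
K=plane("top",k,86);print(K)
cap=f(124,193);C=plane("top",cap,324);print("cap",C, plane("scene",g(498,82),324), tri(cap,g(498,82)))
print("knob scene",plane("scene",g(273,93),86))
L=plane("top",f(445,293),105);print("lid",L)
print("hubtop",[plane("top",f(270,237),z) for z in (238,250)])
print("knob->lid",np.linalg.norm((L-K)[:2]), "yaw", np.arctan2(*(L-K)[[1,0]])-np.pi/2)
for P in (C,L):
  v=(P-K)[:2];print(np.linalg.norm(v),np.arctan2(v[1],v[0])-np.pi/2)
# beam corners top z=215
for p in [(263,80),(358,91),(206,412),(303,422)]: print("beam",plane("top",f(*p),215))
d=np.load("pics/top0.npy"); c=vision.calibration("top");R=Rr.from_euler("xyz",c["orientation"])
for p in [k,cap,f(445,293),f(270,237)]:
    e,r=ray("top",p); print("depth pt", e+r*d[int(round(p[1])),int(round(p[0]))])
E
```

```text
knob [315 241   9  10  79] [319.  245.4]
[460.7 -39.1  86. ]
cap [532.5 214.9 324. ] [529.1 216.1 324. ] (array([531.2, 215.8, 325.1]), np.float64(3.20090725622693))
knob scene [460.8 -40.1  86. ]
lid [495.1  80.5 105. ]
hubtop [array([517.5, 159.4, 238. ]), array([515.2, 157.2, 250. ])]
knob->lid 124.46248050808705 yaw -0.2800420625744964
264.01488908222535 -0.27551353672527146
124.46248050808705 -0.2800420625744964
beam [612.2 160.9 215. ]
beam [599.3 107.8 215. ]
beam [429.4 205.7 215. ]
beam [417.8 153.4 215. ]
depth pt [460.7 -39.1  85.8]
depth pt [532.2 214.6 325.4]
depth pt [495.3  80.6 104. ]
depth pt [516.  157.9 246. ]
```

Call:
carry_out(
  deltas=[
    [[0,0,0],-6.6,1],
    [[0,0,0],-6.6,1],
    [[0,0,0],-6.6,1],
    [[0,0,0],-6.6,1],
    [[0,0,0],-6.6,1],
    [[0,0,0],-6.6,1],
    [[0,0,0],-6.6,1],
    [[0,0,0],-6.6,1],
    [[0,0,0],-6.9,1],
    [[0,0,0],0,1],
  ],
)

```text
clock: 0.93
eef_pos: [141.3, -531.4, 195.8]
eef_rot: [-3.141, -0.001, 1.308]
wrist_force: [-0.3, 0.6, -0.3]
finger_gap: 94.0
```

Call:
carry_out(
  deltas=[
    [[1.4,0.45,0],0,1],
    [[2.8,0.9,0],0,1],
    [[2.8,0.9,0],0,1],
    [[2.8,0.9,0],0,1],
    [[2.8,0.9,0],0,1],
    [[2.8,0.9,0],0,1],
    [[2.8,0.9,0],0,1],
    [[2.8,0.9,0],0,1],
    [[2.8,0.9,0],0,1],
    [[2.8,0.9,0],0,1],
    [[2.8,0.9,0],0,1],
    [[2.8,0.9,0],0,1],
    [[2.8,0.9,0],0,1],
    [[2.8,0.9,0],0,1],
    [[2.8,0.9,0],0,1],
    [[2.8,0.9,0],0,1],
    [[2.8,0.9,0],0,1],
    [[2.8,0.9,0],0,1],
    [[2.8,0.9,0],0,1],
    [[2.8,0.9,0],0,1],
  ],
)

```text
clock: 2.6
eef_pos: [456.1, -50.4, 196.1]
eef_rot: [-3.142, -0.0, 1.297]
wrist_force: [0.5, -0.7, -0.6]
finger_gap: 93.6
```

Call:
carry_out(
  deltas=[
    [[1.2,0.4,0],0,1],
    [[0,0,0],0,1],
    [[0,0,0],0,1],
  ],
)

```text
clock: 2.85
eef_pos: [462.5, -41.1, 195.8]
eef_rot: [-3.141, 0.0, 1.3]
wrist_force: [-0.3, -0.3, 0.0]
finger_gap: 93.6
```

Call:
carry_out(
  deltas=[
    [[0.1,-0.2,1],0,0.9],
    [[0,0,2],0,0.9],
    [[0,0,2],0,0.9],
    [[0,0,2],0,0.9],
    [[0,0,2],0,0.9],
    [[0,0,1.5],0,0.9],
    [[0,0,1],0,0.9],
    [[0,0,0.5],0,0.9],
    [[0,0,0],0,0.9],
  ],
)

```text
clock: 3.6
eef_pos: [460.4, -40.2, 75.4]
eef_rot: [-3.14, 0.0, 1.3]
wrist_force: [0.6, 0.4, 0.2]
finger_gap: 84.9
```

Call:
carry_out(
  deltas=[
    [[0,0,0],0,0.3],
    [[0,0,0],0,0.3],
    [[0,0,0],0,0.3],
    [[0,0,0],0,0.3],
    [[0,0,0],0,0.2],
    [[0,0,0],0,0.2],
    [[0,0,0],0,0.2],
    [[0,0,0],0,0.2],
  ],
  grip_force=25,
)

```text
clock: 4.27
eef_pos: [461.0, -39.8, 76.2]
eef_rot: [3.142, -0.0, 1.302]
wrist_force: [-0.1, 0.3, -0.3]
finger_gap: 34.9
```

Call:
carry_out(
  deltas=[
    [[0,0,0],0,0.2],
    [[0,0,0],0,0.2],
    [[0,0,0],0,0.2],
    [[0,0,0],0,0.2],
    [[0,0,0],0,0.2],
  ],
)

```text
clock: 4.68
eef_pos: [461.5, -39.9, 76.9]
eef_rot: [3.14, -0.0, 1.302]
wrist_force: [-1.4, 0.8, 8.2]
finger_gap: 18.5
```

Run:
```python
from h import *
for n,(a,b,c,d) in {"top":(200,290,250,370),"scene":(140,260,280,440)}.items():
    p,_=vision.camera(n); cv2.imwrite(f"pics/{n}1.png",cv2.resize(p[a:b,c:d,::-1],None,fx=5,fy=5,interpolation=cv2.INTER_NEAREST))
print(manip.read_state())
```

```text
{'clock': 4.7833, 'joints': array([-1.65321784e-01,  2.52679572e-01,  1.88583244e+00,  2.28990238e-05,
        1.00181257e+00,  1.03659215e-01]), 'qd': array([-0.00116652,  0.00080653,  0.00031317, -0.00082447,  0.00081638,
        0.00027278]), 'effort': array([-7.69127836e-02, -4.10585546e+01, -2.74579149e+01,  4.76271403e-02,
       -4.23578694e-01, -3.24008775e-03]), 'eef_pos': array([461.44267243, -39.87781462,  76.88700788]), 'eef_rot': array([ 3.14033339e+00, -1.50414944e-04,  1.30180310e+00]), 'wrist_force': array([-1.54718714,  0.14322821,  8.51555007]), 'moment': array([ 0.10983801,  0.24031183, -0.03103784]), 'finger_gap': 18.825895934375403}
```

View pics/top1.png

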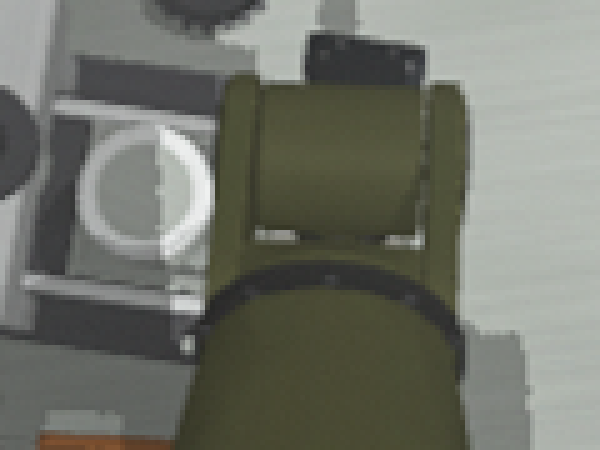

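View pics/scene1.png

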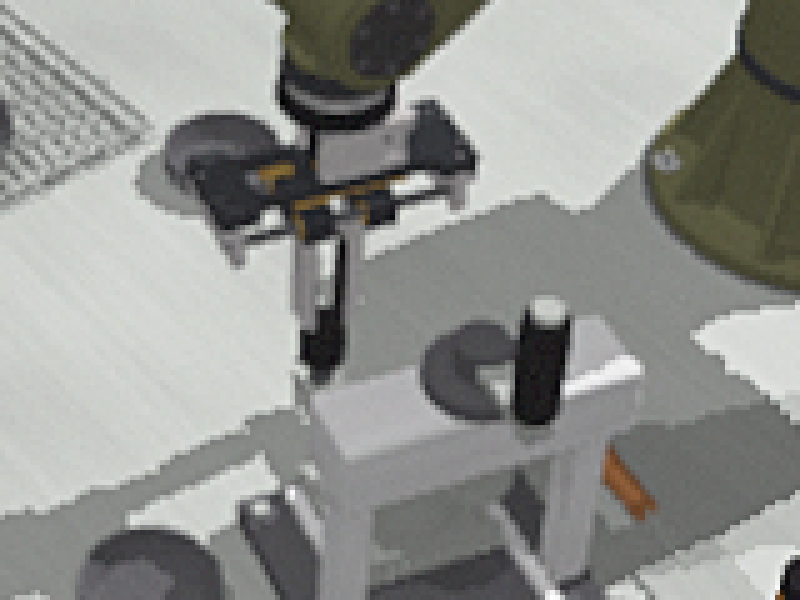

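Call:
carry_out(
  deltas=[
    [[0,0,0],0,0.3],
    [[0,0,0],0,0.4],
    [[0,0,0],0,0.5],
    [[0,0,0],0,0.6],
    [[0,0,0],0,0.6],
    [[0,0,0],0,0.6],
  ],
)

```text
clock: 5.28
eef_pos: [460.7, -39.7, 75.9]
eef_rot: [-3.141, 0.0, 1.302]
wrist_force: [0.1, -0.5, 0.7]
finger_gap: 54.5
```

Run:
```python
from h import *
for n,(a,b,c,d) in {"scene":(170,250,300,400)}.items():
    p,dd=vision.camera(n); cv2.imwrite(f"pics/{n}2.png",cv2.resize(p[a:b,c:d,::-1],None,fx=7,fy=7,interpolation=cv2.INTER_NEAREST))
c=vision.calibration("scene"); R=Rr.from_euler("xyz",c["orientation"])
def proj(P):
    q=R.inv().apply(np.array(P)-c["eye"]); return cv2.projectPoints(q[None],np.zeros(3),np.zeros(3),c["mtx"],c["distortion"])[0][0,0]
u=np.array([.964,-.265,0]);K=np.array([460.8,-39.5,0])
for z in (50,86,100):
  for s in (-25,-16,0,16,25):
    print(z,s,((proj(K+u*s+[0,0,z])-[300,170])*7).round())
```

```text
50 -25 [354. 274.]
50 -16 [337. 279.]
50 0 [307. 287.]
50 16 [277. 295.]
50 25 [260. 300.]
86 -25 [357. 220.]
86 -16 [341. 225.]
86 0 [310. 233.]
86 16 [280. 241.]
86 25 [262. 246.]
100 -25 [359. 199.]
100 -16 [342. 204.]
100 0 [311. 212.]
100 16 [281. 220.]
100 25 [263. 225.]
```

View pics/scene2.png

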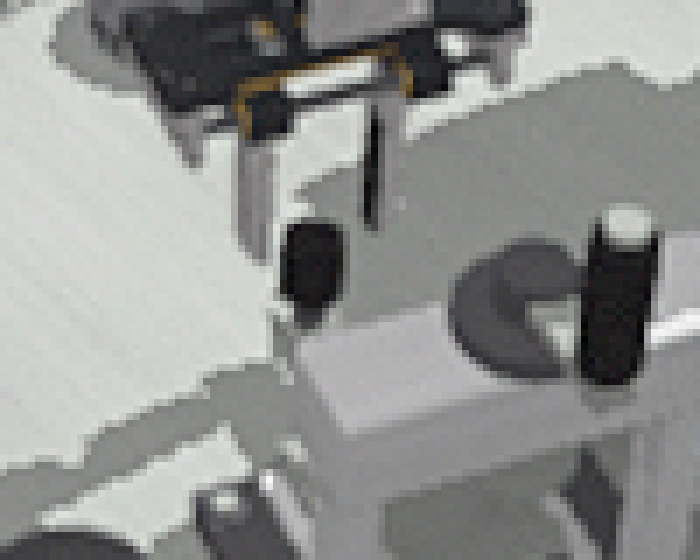

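Run:
```python
from h import *
np.set_printoptions(precision=1,suppress=True)
p,d=vision.camera("scene")
s=manip.read_state(); print(s["eef_pos"],s["finger_gap"])
def pt(x,y):
    e,r=ray("scene",(x,y)); return e+r*d[y,x]
for X,Y in [(257,255),(257,240),(245,240),(245,200),(257,200),(268,200),(380,222),(388,222),(388,200),(372,200),(388,150),(312,270),(312,250)]:
    x,y=300+X//7,170+Y//7; print((X,Y),p[y,x],pt(x,y))
```

```text
[460.8 -39.8  76. ] 56.49543755477858
(257, 255) [128 127 127] [498.4 -37.4  96.2]
(257, 240) [130 128 129] [499.8 -36.1 107. ]
(245, 240) [120 118 119] [502.3 -38.2 106.9]
(245, 200) [124 121 123] [500.4 -41.6 130.1]
(257, 200) [134 131 132] [497.4 -40.1 129.6]
(268, 200) [154 157 154] [490.6 -38.1 127.4]
(380, 222) [108 106 107] [432.5 -23.   93.4]
(388, 222) [138 137 138] [431.6 -19.   95.8]
(388, 200) [141 139 139] [433.5 -18.1 111.1]
(372, 200) [36 32 31] [435.3 -26.  106.3]
(388, 150) [134 132 132] [432.8 -21.4 139.6]
(312, 270) [31 29 30] [471.3 -27.8  79.1]
(312, 250) [35 30 30] [467.1 -33.4  86.4]
```

Call:
carry_out(
  deltas=[
    [[0,0,-2],0,0.6],
    [[0,0,-2],0,0.3],
    [[0,0,-2],0,0.3],
    [[0,0,0],0,0.3],
    [[0,0,0],0,0.3],
    [[0,0,0],0,0.3],
  ],
)

```text
clock: 5.88
eef_pos: [460.6, -39.8, 135.3]
eef_rot: [-3.141, 0.0, 1.302]
wrist_force: [0.8, -0.3, -0.4]
finger_gap: 29.2
```

Run:
```python
from h import *
np.set_printoptions(precision=1,suppress=True)
p,d=vision.camera("scene")
np.save("pics/s3d.npy",d); np.save("pics/s3p.npy",p)
cv2.imwrite("pics/scene3.png",cv2.resize(p[150:230,300:400,::-1],None,fx=7,fy=7,interpolation=cv2.INTER_NEAREST))
s=manip.read_state(); print(s["eef_pos"],s["finger_gap"],s["joints"])
# points within 60mm horizontally of tcp, above z 88
ys,xs=np.mgrid[120:240,300:400]
c=vision.calibration("scene");u=cv2.undistortPoints(np.stack([xs.ravel(),ys.ravel()],1).astype(float)[:,None],c["mtx"],c["distortion"])[:,0]
P=np.array(c["eye"])+Rr.from_euler("xyz",c["orientation"]).apply(np.c_[u,np.ones(len(u))]*d[ys.ravel(),xs.ravel()][:,None])
m=(np.linalg.norm(P[:,:2]-s["eef_pos"][:2],axis=1)<70)
print("z hist",np.histogram(P[m,2],np.arange(0,260,10)))
m2=m&(P[:,2]>89); i=np.argsort(P[m2,2])[:12]; print(P[m2][i], np.c_[xs.ravel(),ys.ravel()][m2][i])
```

```text
[460.5 -39.7 135.1] 28.506857088091177 [-0.2  0.2  1.8 -0.   1.1  0.1]
z hist (array([102,   2,  23,  17,   6,  16,  20,  23,  50,   0,   0,   0,   0,
         0,   6,  29,  24,  25,  23,  27,  29,  31,  19,   5,  28]), array([  0,  10,  20,  30,  40,  50,  60,  70,  80,  90, 100, 110, 120,
       130, 140, 150, 160, 170, 180, 190, 200, 210, 220, 230, 240, 250]))
[[469.1 -31.   89.2]
 [444.8 -32.9 142.1]
 [446.1 -26.2 143.1]
 [480.3 -36.1 145.3]
 [444.4 -38.9 146.4]
 [443.2 -24.9 146.9]
 [446.1 -31.8 147.9]
 [481.3 -30.  150.2]
 [443.  -25.5 150.8]
 [448.8 -23.5 150.8]
 [440.5 -23.3 151. ]
 [476.5 -36.1 152. ]] [[344 205]
 [350 190]
 [351 191]
 [341 193]
 [349 188]
 [352 190]
 [350 189]
 [342 193]
 [352 189]
 [351 190]
 [353 189]
 [342 191]]
```

View pics/scene3.png

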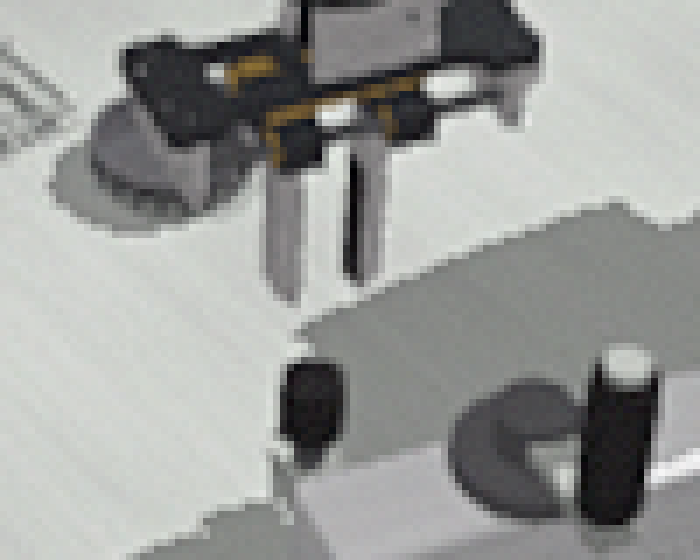

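The pictures disagree with the stated tool length. The fingertips sit about 8–9 mm above the reported TCP, where they should be 22 mm below it. The 8 N push on top of the knob agrees. I'll check this against the start picture too.

Run:
```python
from h import *
np.set_printoptions(precision=1,suppress=True)
c=vision.calibration("scene")
def cloud(d,x0,y0,x1,y1):
    ys,xs=np.mgrid[y0:y1,x0:x1]
    u=cv2.undistortPoints(np.stack([xs.ravel(),ys.ravel()],1).astype(float)[:,None],c["mtx"],c["distortion"])[:,0]
    return np.array(c["eye"])+Rr.from_euler("xyz",c["orientation"]).apply(np.c_[u,np.ones(len(u))]*d[ys.ravel(),xs.ravel()][:,None])
P=cloud(np.load("pics/scene0.npy"),280,10,380,110)
t=np.array([141.2,-531.3]); m=(np.linalg.norm(P[:,:2]-t,axis=1)<75)&(P[:,2]>120)
Q=P[m]; Q=Q[np.argsort(Q[:,2])]; print("start TCP 195.6: lowest",Q[:10])
psi=.26; ux=np.array([np.cos(psi),np.sin(psi)]);uy=np.array([np.sin(psi),-np.cos(psi)])
q=Q[Q[:,2]<Q[0,2]+40]; print("finger pts tool x,y",np.c_[(q[:,:2]-t)@ux,(q[:,:2]-t)@uy,q[:,2]])
P=cloud(np.load("pics/s3d.npy"),300,120,400,240)
t=np.array([460.5,-39.7]);psi=1.302; ux=np.array([np.cos(psi),np.sin(psi)]);uy=np.array([np.sin(psi),-np.cos(psi)])
m=(np.linalg.norm(P[:,:2]-t,axis=1)<60)&(P[:,2]>135)&(P[:,2]<200); q=P[m]
print("now",np.c_[(q[:,:2]-t)@ux,(q[:,:2]-t)@uy,q[:,2]][::6])
```

```text
start TCP 195.6: lowest [[ 161.  -575.3  204.4]
 [ 149.6 -576.3  205.1]
 [ 157.8 -579.6  206.3]
 [ 138.5 -474.2  208.6]
 [ 158.  -572.2  209.5]
 [ 149.7 -576.3  209.9]
 [ 157.2 -580.3  210.5]
 [ 136.1 -477.3  211.1]
 [ 134.2 -473.1  212.3]
 [ 156.  -574.9  212.4]]
finger pts tool x,y [[  7.8  47.6 204.4]
 [ -3.5  45.7 205.1]
 [  3.6  50.9 206.3]
 [ 12.1 -55.9 208.6]
 [  5.8  43.8 209.5]
 [ -3.4  45.6 209.9]
 [  2.9  51.5 210.5]
 [  9.  -53.5 211.1]
 [  8.2 -58.  212.3]
 [  3.1  46.  212.4]
 [  9.   52.  212.8]
 [ -1.2 -61.3 214.1]
 [ -9.4 -60.3 214.9]
 [  8.  -52.7 215. ]
 [ -0.5  43.4 216.5]
 [  5.7 -61.1 216.9]
 [  4.2 -49.7 217. ]
 [ -2.1 -60.4 218. ]
 [ -2.   50.1 218.3]
 [  8.8  46.8 219.1]
 [ -9.3 -60.2 219.5]
 [  3.3 -59.2 219.8]
 [  8.   42.1 220.3]
 [ 13.8  48.3 220.6]
 [ -3.2 -59.4 221.8]
 [  8.6  52.4 221.8]
 [ -5.   47.  222.8]
 [  8.2  47.3 223.3]
 [ 12.  -60.4 223.9]
 [  3.4 -59.1 224.4]
 [ -8.4 -60.7 224.7]
 [  5.   39.2 224.7]
 [  9.4 -53.3 225. ]
 [  7.5  53.3 225.7]
 [  4.4 -49.5 226.2]
 [  9.6 -58.5 226.8]
 [  4.  -54.3 227.6]
 [  5.8  43.9 228.1]
 [ -0.4 -61.3 228
[... 506 characters left out ...]
]
 [  7.6 -66.5 242.2]
 [  9.2  46.6 242.4]
 [  8.9 -52.2 242.5]
 [  4.3  39.8 242.6]
 [ -5.4 -56.9 242.8]
 [ 11.2 -64.1 242.9]
 [-11.2  46.7 243.5]
 [ -6.7 -61.  243.6]
 [  8.5 -57.  244. ]
 [  6.  -60.2 244. ]]
now [[ -4.2 -17.3 192.5]
 [ 11.5 -27.5 197.4]
 [  9.3 -25.3 192.2]
 [ 13.7 -19.8 193.1]
 [  9.2  13.3 195.3]
 [ -0.9  26.1 187.1]
 [  1.3 -15.6 176.2]
 [  6.5  25.8 188.7]
 [  5.6 -17.3 174.8]
 [ 11.6  24.4 188.1]
 [ 10.3 -18.8 173.9]
 [ 11.4  20.7 182.6]
 [  7.5 -24.1 165.7]
 [ 10.6  16.7 176.5]
 [ 13.6 -24.9 166.1]
 [ -1.2 -14.3 153.1]
 [ -3.5  24.1 158.9]
 [  5.3 -15.  153.8]
 [  8.9  26.  165.2]
 [  9.1 -20.7 150.8]
 [  9.6  15.5 158.3]
 [ 10.9  19.5 156.2]
 [  8.7  18.2 145.3]]
```

All three heights agree: the tips are about 9 mm above the reported TCP, so the real grasp point is about 28 mm above it. To put the tips at about z 54 I'll descend to TCP 45.

Call:
carry_out(
  deltas=[
    [[0,0,0],0,0.8],
    [[0,0,0],0,0.8],
    [[0,0,0],0,0.8],
    [[0,0,0],0,0.8],
    [[0,0,0],0,0.8],
    [[0,0,1],0,0.8],
    [[0,0,2],0,0.8],
    [[0,0,2],0,0.8],
    [[0,0,2],0,0.8],
    [[0,0,1],0,0.8],
    [[0,0,0.7],0,0.8],
    [[0,0,0.3],0,0.8],
    [[0,0,0],0,0.8],
  ],
)

```text
clock: 7.02
eef_pos: [461.0, -39.8, 46.0]
eef_rot: [-3.141, 0.0, 1.302]
wrist_force: [0.1, -0.1, 0.1]
finger_gap: 75.4
```

Call:
carry_out(
  deltas=[
    [[0,0,0],0,0.2],
    [[0,0,0],0,0.2],
    [[0,0,0],0,0.2],
    [[0,0,0],0,0.2],
    [[0,0,0],0,0.2],
    [[0,0,0],0,0.2],
    [[0,0,0],0,0.2],
    [[0,0,0],0,0.2],
    [[0,0,0],0,0.2],
    [[0,0,0],0,0.2],
    [[0,0,0],0,0.2],
  ],
  grip_force=25,
)

```text
clock: 7.93
eef_pos: [461.4, -40.0, 46.3]
eef_rot: [3.141, -0.0, 1.302]
wrist_force: [5.9, -1.9, -2.6]
finger_gap: 31.5
```

Call:
carry_out(
  deltas=[
    [[0.3,0.05,0],0,0.2],
    [[0.6,0.05,0],0,0.2],
    [[0.8,0,0],0,0.2],
    [[0.8,0,0],0,0.2],
    [[0.8,0,0],0,0.2],
    [[0.8,0,0],0,0.2],
    [[0.8,0,0],0,0.2],
    [[0.8,0,0],0,0.2],
    [[0.8,0,0],0,0.2],
    [[0.5,0,0],0,0.2],
    [[0.3,0,0],0,0.2],
    [[0.2,0,0],0,0.2],
    [[0,0,0],0,0.2],
    [[0,0,0],0,0.2],
  ],
)

```text
clock: 9.1
eef_pos: [480.9, 33.2, 46.2]
eef_rot: [-3.139, -0.0, 1.302]
wrist_force: [-7.5, 4.6, 7.8]
finger_gap: 31.6
```

Call:
carry_out(
  deltas=[
    [[0.1,-0.1,0],0,0.2],
    [[0.1,0,0],0,0.2],
    [[0.1,0,0],0,0.2],
    [[0.1,0,0],0,0.2],
    [[0.1,0,0],0,0.2],
    [[0,0,0],0,0.2],
  ],
)

```text
clock: 9.6
eef_pos: [482.0, 37.4, 46.2]
eef_rot: [-3.141, 0.0, 1.302]
wrist_force: [-3.9, -3.0, 6.4]
finger_gap: 31.5
```

Call:
carry_out(
  deltas=[
    [[0.1,0,0],0,0.2],
    [[0.1,0,0],0,0.2],
    [[0.1,0,0],0,0.2],
    [[0,0,0],0,0.2],
  ],
)

```text
clock: 9.93
eef_pos: [482.2, 38.0, 46.2]
eef_rot: [-3.14, 0.004, 1.302]
wrist_force: [-9.2, -22.8, 10.4]
finger_gap: 31.3
```

Call:
carry_out(
  deltas=[
    [[-0.15,-0.05,0],0,0.2],
    [[0,0,0],0,0.2],
    [[0,0,0],0,0.6],
    [[0,0,0],0,0.6],
    [[0,0,0],0,0.6],
    [[0,0,0],0,0.6],
    [[0,0,0],0,0.6],
  ],
)

```text
clock: 10.52
eef_pos: [482.1, 39.1, 46.1]
eef_rot: [-3.141, -0.0, 1.302]
wrist_force: [0.9, 0.1, 0.1]
finger_gap: 55.9
```

Call:
carry_out(
  deltas=[
    [[0,0,-1],0,0.7],
    [[0,0,-2.5],0,0.7],
    [[0,0,-2.5],0,0.7],
    [[0,0,-2.5],0,0.7],
    [[0,0,-2.5],0,0.7],
    [[0,0,-2.5],0,0.7],
    [[0,0,-2.5],0,0.7],
    [[0,0,-2.5],0,0.7],
    [[0,0,-2.5],0,0.7],
    [[0,0,-2.5],0,0.7],
    [[0,0,-2.5],0,0.7],
    [[0,0,-2.5],0,0.7],
    [[0,0,-1.5],0,0.7],
    [[0,0,0],0,0.7],
  ],
)

```text
clock: 11.68
eef_pos: [482.5, 39.0, 349.9]
eef_rot: [3.136, -0.002, 1.302]
wrist_force: [-1.4, 0.0, -0.1]
finger_gap: 65.9
```

Run:
```python
from h import *
s=manip.read_state(); print(s["eef_pos"],s["joints"])
for n,(a,b,c,d) in {"top":(180,290,190,330),"scene":(160,280,290,430)}.items():
    p,_=vision.camera(n); cv2.imwrite(f"pics/{n}4.png",cv2.resize(p[a:b,c:d,::-1],None,fx=5,fy=5,interpolation=cv2.INTER_NEAREST))
```

```text
[482.50436743  38.96283776 349.92070424] [4.84606291e-03 7.55312731e-02 1.43603671e+00 8.63692215e-05
 1.62451884e+00 2.73759703e-01]
```

View pics/scene4.png

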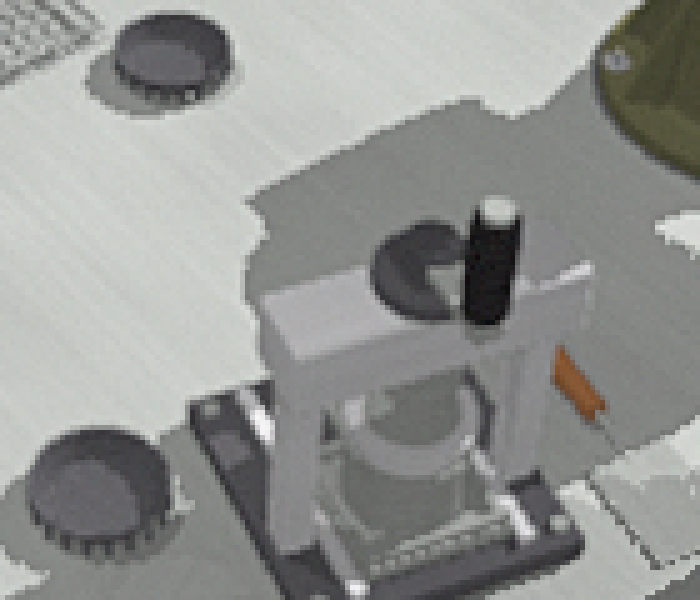

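View pics/top4.png

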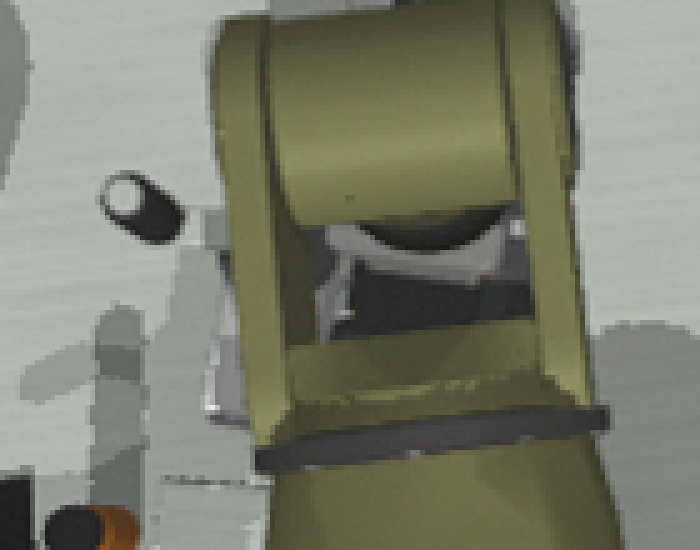

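The bed is home, with the tin under the ram in the scene view near (410,470). The sleeve is unchanged at (495,265) in the scene crop and its cap at (124,193) in the top crop. Next I'll go over the sleeve.

Call:
carry_out(
  deltas=[
    [[1,0,0],0,0.7],
    [[2.4,0,0],0,0.7],
    [[2.4,0,0],0,0.7],
    [[2.4,0,0],0,0.7],
    [[2.4,0,0],0,0.7],
    [[2.4,0,0],0,0.7],
    [[2.4,0,0],0,0.7],
    [[1.8,0,0],0,0.7],
    [[1.2,0,0],0,0.7],
    [[0,0,0],0,0.7],
    [[0,0,0],0,0.7],
  ],
)

```text
clock: 12.7
eef_pos: [530.9, 216.4, 345.2]
eef_rot: [-3.14, 0.001, 1.302]
wrist_force: [-0.5, -1.1, 0.0]
finger_gap: 65.8
```

Call:
carry_out(
  deltas=[
    [[0,0,1],0,0.7],
    [[0,0,1.5],0,0.7],
    [[0,0,2],0,0.7],
    [[0,0,2],0,0.7],
    [[0,0,1.2],0,0.7],
    [[0,0,0.8],0,0.7],
    [[0,0,0.4],0,0.7],
    [[0,0,0],0,0.7],
    [[0,0,0],0,0.7],
  ],
)

```text
clock: 13.45
eef_pos: [531.2, 216.0, 257.8]
eef_rot: [3.141, -0.001, 1.301]
wrist_force: [-0.2, 0.2, 0.4]
finger_gap: 65.8
```

Call:
carry_out(
  deltas=[
    [[0,0,0],0,0.4],
    [[0,0,0],0,0.2],
    [[0,0,0],0,0.2],
    [[0,0,0],0,0.1],
    [[0,0,0],0,0.1],
    [[0,0,0],0,0.1],
    [[0,0,0],0,0.1],
    [[0,0,0],0,0.1],
    [[0,0,0],0,0.1],
    [[0,0,0],0,0.1],
  ],
  grip_force=35,
)

```text
clock: 14.28
eef_pos: [530.9, 216.4, 257.2]
eef_rot: [-3.141, 0.0, 1.302]
wrist_force: [-3.2, 0.5, 1.1]
finger_gap: 27.0
```

```bash
cat > arc.py <<'E'
import numpy as np,sys
a,b,st=map(float,sys.argv[1:4]); n=int(round(abs(b-a)/st)); t=np.linspace(a,b,n+1)
X=np.round(6*np.cos(t),2);Y=np.round(6*np.sin(t),2)
print(n,", ".join(f"[[{dx:.2f}, {dy:.2f}, 0], 0, 0.1]" for dx,dy in zip(np.diff(X),np.diff(Y))))
E
python3 arc.py 0 1.5 0.125; python3 arc.py 1.5 3.5 0.125
```

```text
12 [[-0.05, 0.75, 0], 0, 0.1], [[-0.14, 0.73, 0], 0, 0.1], [[-0.23, 0.72, 0], 0, 0.1], [[-0.31, 0.68, 0], 0, 0.1], [[-0.40, 0.63, 0], 0, 0.1], [[-0.48, 0.58, 0], 0, 0.1], [[-0.54, 0.52, 0], 0, 0.1], [[-0.61, 0.44, 0], 0, 0.1], [[-0.65, 0.36, 0], 0, 0.1], [[-0.70, 0.28, 0], 0, 0.1], [[-0.72, 0.20, 0], 0, 0.1], [[-0.75, 0.09, 0], 0, 0.1]
16 [[-0.75, 0.01, 0], 0, 0.1], [[-0.74, -0.09, 0], 0, 0.1], [[-0.73, -0.18, 0], 0, 0.1], [[-0.70, -0.26, 0], 0, 0.1], [[-0.66, -0.36, 0], 0, 0.1], [[-0.61, -0.43, 0], 0, 0.1], [[-0.55, -0.51, 0], 0, 0.1], [[-0.49, -0.57, 0], 0, 0.1], [[-0.41, -0.63, 0], 0, 0.1], [[-0.33, -0.67, 0], 0, 0.1], [[-0.24, -0.71, 0], 0, 0.1], [[-0.15, -0.73, 0], 0, 0.1], [[-0.06, -0.75, 0], 0, 0.1], [[0.04, -0.75, 0], 0, 0.1], [[0.12, -0.74, 0], 0, 0.1], [[0.22, -0.71, 0], 0, 0.1]
```

Call:
carry_out(
  deltas=[
    [[-0.05,0.75,0],0,0.1],
    [[-0.14,0.73,0],0,0.1],
    [[-0.23,0.72,0],0,0.1],
    [[-0.31,0.68,0],0,0.1],
    [[-0.4,0.63,0],0,0.1],
    [[-0.48,0.58,0],0,0.1],
    [[-0.54,0.52,0],0,0.1],
    [[-0.61,0.44,0],0,0.1],
    [[-0.65,0.36,0],0,0.1],
    [[-0.7,0.28,0],0,0.1],
    [[-0.72,0.2,0],0,0.1],
    [[-0.75,0.09,0],0,0.1],
    [[0,0,0],0,0.1],
  ],
  grip_force=40,
)

```text
clock: 15.37
eef_pos: [573.2, 146.1, 257.1]
eef_rot: [-3.139, -0.0, 1.301]
wrist_force: [-10.6, 5.1, 2.2]
finger_gap: 26.8
```

```bash
cat > st.py <<'E'
from cell import manip
import numpy as np
s=manip.read_state(); u=np.array([.265,.964]);v=np.array([.964,-.265])
H=np.array([530.9,216.4])-60*u
p=s["eef_pos"][:2]-H; a,b=p@u,p@v; th=np.arctan2(b,a)%(2*np.pi)
f=s["wrist_force"]; F=np.array([f[:2]@u,f[:2]@v])
er=np.array([np.cos(th),np.sin(th)]);et=np.array([-np.sin(th),np.cos(th)])
print("t",s["clock"],"press y,x",round(a,1),round(b,1),"r",round(np.hypot(a,b),1),"th",round(th,3),"Frad,Ftan,z",(F@er).round(1),(F@et).round(1),f[2].round(1),"gap",round(s["finger_gap"],1))
E
python3 st.py
```

```text
t 15.3667 press y,x 3.4 59.4 r 59.5 th 1.514 Frad,Ftan,z -11.5 -2.8 2.2 gap 26.8
```

Call:
carry_out(
  deltas=[
    [[-0.75,-0.1,0],0,0.1],
    [[-0.74,-0.09,0],0,0.1],
    [[-0.73,-0.18,0],0,0.1],
    [[-0.7,-0.26,0],0,0.1],
    [[-0.66,-0.36,0],0,0.1],
    [[-0.61,-0.43,0],0,0.1],
    [[-0.55,-0.51,0],0,0.1],
    [[-0.49,-0.57,0],0,0.1],
    [[-0.41,-0.63,0],0,0.1],
    [[-0.33,-0.67,0],0,0.1],
    [[-0.24,-0.71,0],0,0.1],
    [[-0.15,-0.73,0],0,0.1],
    [[-0.06,-0.75,0],0,0.1],
    [[0.04,-0.75,0],0,0.1],
    [[0.12,-0.74,0],0,0.1],
    [[0.22,-0.71,0],0,0.1],
    [[0,0,0],0,0.1],
  ],
)

```text
clock: 16.78
eef_pos: [478.9, 110.1, 257.2]
eef_rot: [3.14, -0.001, 1.302]
wrist_force: [6.0, 2.4, -3.7]
finger_gap: 26.4
```

```bash
python3 st.py; python3 arc.py 3.5 4.25 0.125;python3 arc.py 4.25 6.25 0.05
```

```text
t 16.7833 press y,x -56.3 -22.0 r 60.4 th 3.514 Frad,Ftan,z -5.5 -3.4 -3.7 gap 26.4
6 [[0.31, -0.69, 0], 0, 0.1], [[0.39, -0.64, 0], 0, 0.1], [[0.46, -0.59, 0], 0, 0.1], [[0.54, -0.52, 0], 0, 0.1], [[0.59, -0.45, 0], 0, 0.1], [[0.65, -0.38, 0], 0, 0.1]
40 [[0.28, -0.13, 0], 0, 0.1], [[0.27, -0.11, 0], 0, 0.1], [[0.29, -0.10, 0], 0, 0.1], [[0.28, -0.08, 0], 0, 0.1], [[0.30, -0.08, 0], 0, 0.1], [[0.29, -0.05, 0], 0, 0.1], [[0.30, -0.04, 0], 0, 0.1], [[0.30, -0.03, 0], 0, 0.1], [[0.30, -0.01, 0], 0, 0.1], [[0.30, 0.00, 0], 0, 0.1], [[0.29, 0.02, 0], 0, 0.1], [[0.30, 0.04, 0], 0, 0.1], [[0.30, 0.05, 0], 0, 0.1], [[0.29, 0.06, 0], 0, 0.1], [[0.29, 0.08, 0], 0, 0.1], [[0.29, 0.09, 0], 0, 0.1], [[0.28, 0.11, 0], 0, 0.1], [[0.27, 0.12, 0], 0, 0.1], [[0.27, 0.13, 0], 0, 0.1], [[0.26, 0.15, 0], 0, 0.1], [[0.26, 0.16, 0], 0, 0.1], [[0.24, 0.17, 0], 0, 0.1], [[0.24, 0.18, 0], 0, 0.1], [[0.23, 0.20, 0], 0, 0.1], [[0.21, 0.21, 0], 0, 0.1], [[0.21, 0.21, 0], 0, 0.1], [[0.19, 0.23, 0], 0, 0.1], [[0.19, 0.24, 0], 0, 0.1], [[0.17, 0.25, 0], 0, 0.1], [[0.16, 0.25, 0], 0, 0.1], [[0.14, 0.26, 0], 0, 0.1], [[0.14, 0.27, 0], 0, 0.1], [[0.11, 0.28, 0], 0, 0.1], [[0.11, 0.28, 0], 0, 0.1], [[0.09, 0.28, 0], 0, 0.1], [[0.08, 0.29, 0], 0, 0.1], [[0.06, 0.30, 0], 0, 0.1], [[0.05, 0.29, 0], 0, 0.1], [[0.03, 0.30, 0], 0, 0.1], [[0.02, 0.30, 0], 0, 0.1]
```

Call:
carry_out(
  deltas=[
    [[0.36,-0.69,0],0,0.1],
    [[0.39,-0.64,0],0,0.1],
    [[0.46,-0.59,0],0,0.1],
    [[0.54,-0.52,0],0,0.1],
    [[0.59,-0.45,0],0,0.1],
    [[0.65,-0.35,0],0,0.1],
  ],
)

```text
clock: 17.28
eef_pos: [455.6, 146.3, 257.2]
eef_rot: [3.14, 0.002, 1.301]
wrist_force: [-0.1, -6.1, 0.5]
finger_gap: 27.1
```

```bash
python3 st.py
```

```text
t 17.2833 press y,x -27.6 -54.0 r 60.6 th 4.24 Frad,Ftan,z 1.3 -5.9 0.5 gap 27.1
```

Call:
carry_out(
  deltas=[
    [[0.28,-0.13,0],0,0.1],
    [[0.27,-0.11,0],0,0.1],
    [[0.29,-0.1,0],0,0.1],
    [[0.28,-0.08,0],0,0.1],
  ],
)

```text
clock: 17.62
eef_pos: [454.4, 158.0, 257.2]
eef_rot: [3.141, 0.002, 1.301]
wrist_force: [-3.1, -6.4, 2.8]
finger_gap: 26.8
```

```bash
python3 st.py
```

```text
t 17.6167 press y,x -16.6 -58.3 r 60.6 th 4.435 Frad,Ftan,z 3.2 -6.3 2.8 gap 26.8
```

Call:
carry_out(
  deltas=[
    [[0.3,-0.08,0],0,0.1],
    [[0.29,-0.05,0],0,0.1],
    [[0.3,-0.04,0],0,0.1],
    [[0.3,-0.03,0],0,0.1],
  ],
)

```text
clock: 17.95
eef_pos: [455.5, 170.1, 257.2]
eef_rot: [-3.141, 0.002, 1.301]
wrist_force: [-5.0, -5.3, 2.3]
finger_gap: 26.9
```

```bash
python3 st.py
```

```text
t 17.95 press y,x -4.7 -60.5 r 60.6 th 4.635 Frad,Ftan,z 3.9 -6.2 2.3 gap 26.9
```

Call:
carry_out(
  deltas=[
    [[0.3,-0.01,0],0,0.1],
    [[0.3,0,0],0,0.1],
  ],
)

```text
clock: 18.12
eef_pos: [456.9, 176.0, 257.2]
eef_rot: [-3.141, 0.002, 1.301]
wrist_force: [-6.2, -5.5, 3.1]
finger_gap: 27.2
```

```bash
python3 st.py
```

```text
t 18.1167 press y,x 1.4 -60.6 r 60.6 th 4.735 Frad,Ftan,z 4.3 -7.1 3.1 gap 27.2
```

Call:
carry_out(
  deltas=[
    [[0.29,0.02,0],0,0.1],
    [[0.3,0.04,0],0,0.1],
  ],
)

```text
clock: 18.28
eef_pos: [458.9, 181.6, 257.2]
eef_rot: [-3.141, 0.002, 1.301]
wrist_force: [-7.9, -4.1, 3.5]
finger_gap: 27.0
```

```bash
python3 st.py
```

```text
t 18.2833 press y,x 7.3 -60.2 r 60.6 th 4.834 Frad,Ftan,z 5.7 -6.8 3.5 gap 27.0
```

Call:
carry_out(
  deltas=[
    [[0.3,0.0,0],0,0.1],
    [[0.29,0.04,0],0,0.1],
  ],
)

```text
clock: 18.45
eef_pos: [461.4, 187.0, 257.2]
eef_rot: [3.141, 0.002, 1.301]
wrist_force: [-2.3, -5.8, 1.2]
finger_gap: 27.0
```

```bash
python3 st.py
```

```text
t 18.45 press y,x 13.2 -59.2 r 60.7 th 4.931 Frad,Ftan,z -0.7 -6.2 1.2 gap 27.0
```

Call:
carry_out(
  deltas=[
    [[0.29,0.08,0],0,0.1],
    [[0.29,0.09,0],0,0.1],
  ],
)

```text
clock: 18.62
eef_pos: [464.5, 192.1, 257.1]
eef_rot: [-3.142, 0.002, 1.301]
wrist_force: [-3.4, -5.9, 1.7]
finger_gap: 26.8
```

```bash
python3 st.py
```

```text
t 18.6167 press y,x 19.0 -57.6 r 60.7 th 5.031 Frad,Ftan,z -0.5 -6.8 1.7 gap 26.8
```

Call:
carry_out(
  deltas=[
    [[0.28,0.11,0],0,0.1],
    [[0.27,0.12,0],0,0.1],
  ],
)

```text
clock: 18.78
eef_pos: [468.1, 196.9, 257.1]
eef_rot: [-3.141, 0.002, 1.301]
wrist_force: [-3.9, -4.5, 2.0]
finger_gap: 26.8
```

```bash
python3 st.py
```

```text
t 18.7833 press y,x 24.5 -55.4 r 60.6 th 5.129 Frad,Ftan,z 0.2 -6.0 2.0 gap 26.8
```

Call:
carry_out(
  deltas=[
    [[0.27,0.13,0],0,0.1],
    [[0.26,0.15,0],0,0.1],
  ],
)

```text
clock: 18.95
eef_pos: [472.1, 201.3, 257.1]
eef_rot: [-3.141, 0.002, 1.301]
wrist_force: [-5.9, -4.0, 2.0]
finger_gap: 27.0
```

```bash
python3 st.py
```

```text
t 18.95 press y,x 29.9 -52.7 r 60.5 th 5.228 Frad,Ftan,z 1.4 -7.0 2.0 gap 27.0
```

Call:
carry_out(
  deltas=[
    [[0.26,0.16,0],0,0.1],
    [[0.24,0.17,0],0,0.1],
  ],
)

```text
clock: 19.12
eef_pos: [476.6, 205.4, 257.1]
eef_rot: [-3.141, 0.002, 1.301]
wrist_force: [-6.1, -4.1, 2.8]
finger_gap: 26.8
```

```bash
python3 st.py
```

```text
t 19.1167 press y,x 34.9 -49.4 r 60.5 th 5.328 Frad,Ftan,z 0.7 -7.4 2.8 gap 26.8
```

Call:
carry_out(
  deltas=[
    [[0.24,0.18,0],0,0.1],
    [[0.23,0.2,0],0,0.1],
  ],
)

```text
clock: 19.28
eef_pos: [481.5, 208.9, 257.1]
eef_rot: [-3.141, 0.002, 1.301]
wrist_force: [-6.3, -4.5, 2.9]
finger_gap: 27.1
```

```bash
python3 st.py
```

```text
t 19.2833 press y,x 39.6 -45.6 r 60.4 th 5.428 Frad,Ftan,z -0.3 -7.7 2.9 gap 27.1
```

Call:
carry_out(
  deltas=[
    [[0.21,0.21,0],0,0.1],
    [[0.21,0.21,0],0,0.1],
  ],
)

```text
clock: 19.45
eef_pos: [486.6, 211.9, 257.1]
eef_rot: [-3.141, 0.002, 1.301]
wrist_force: [-5.0, -2.8, 2.3]
finger_gap: 27.3
```

```bash
python3 st.py
```

```text
t 19.45 press y,x 43.9 -41.5 r 60.4 th 5.526 Frad,Ftan,z -0.1 -5.7 2.3 gap 27.3
```

Call:
carry_out(
  deltas=[
    [[0.19,0.23,0],0,0.1],
    [[0.19,0.24,0],0,0.1],
  ],
)

```text
clock: 19.62
eef_pos: [492.0, 214.4, 257.1]
eef_rot: [-3.14, 0.002, 1.301]
wrist_force: [-8.2, -2.8, 2.9]
finger_gap: 26.9
```

```bash
python3 st.py
```

```text
t 19.6167 press y,x 47.8 -36.9 r 60.4 th 5.625 Frad,Ftan,z 0.5 -8.7 2.9 gap 26.9
```

Call:
carry_out(
  deltas=[
    [[0.17,0.25,0],0,0.1],
  ],
)

```text
clock: 19.7
eef_pos: [494.8, 215.4, 257.1]
eef_rot: [-3.14, 0.002, 1.301]
wrist_force: [-9.5, -1.9, 4.0]
finger_gap: 27.2
```

```bash
python3 st.py
```

```text
t 19.7 press y,x 49.5 -34.5 r 60.3 th 5.674 Frad,Ftan,z 1.4 -9.6 4.0 gap 27.2
```

Call:
carry_out(
  deltas=[
    [[0.16,0.25,0],0,0.1],
  ],
)

```text
clock: 19.78
eef_pos: [497.6, 216.3, 257.1]
eef_rot: [-3.14, 0.002, 1.301]
wrist_force: [-8.2, -2.3, 3.3]
finger_gap: 27.0
```

```bash
python3 st.py
```

```text
t 19.7833 press y,x 51.1 -32.1 r 60.3 th 5.722 Frad,Ftan,z 0.1 -8.5 3.3 gap 27.0
```

Call:
carry_out(
  deltas=[
    [[0.14,0.26,0],0,0.1],
  ],
)

```text
clock: 19.87
eef_pos: [500.3, 217.0, 257.1]
eef_rot: [-3.14, 0.002, 1.301]
wrist_force: [-10.0, -1.5, 3.6]
finger_gap: 27.0
```

```bash
python3 st.py
```

```text
t 19.8667 press y,x 52.5 -29.6 r 60.3 th 5.769 Frad,Ftan,z 1.0 -10.1 3.6 gap 27.0
```

Call:
carry_out(
  deltas=[
    [[0.07,0.14,0],0,0.1],
  ],
)

```text
clock: 19.95
eef_pos: [501.9, 217.4, 257.1]
eef_rot: [-3.14, 0.002, 1.301]
wrist_force: [-11.8, -0.5, 3.9]
finger_gap: 26.6
```

```bash
python3 st.py
```

```text
t 19.95 press y,x 53.2 -28.2 r 60.2 th 5.796 Frad,Ftan,z 2.1 -11.6 3.9 gap 26.6
```

Call:
carry_out(
  deltas=[
    [[0,0,0],0,0.1],
  ],
)

```text
clock: 20.03
eef_pos: [501.9, 217.4, 257.1]
eef_rot: [-3.14, 0.002, 1.301]
wrist_force: [-10.2, -1.7, 3.9]
finger_gap: 26.5
```

```bash
python3 st.py
```

```text
t 20.0333 press y,x 53.2 -28.2 r 60.2 th 5.796 Frad,Ftan,z 0.6 -10.4 3.9 gap 26.5
```

Call:
carry_out(
  deltas=[
    [[0,0,0],0,0.1],
  ],
)

```text
clock: 20.12
eef_pos: [501.8, 217.3, 257.1]
eef_rot: [-3.14, 0.002, 1.301]
wrist_force: [-10.2, -1.7, 3.2]
finger_gap: 27.1
```

```bash
python3 st.py
```

```text
t 20.1167 press y,x 53.2 -28.3 r 60.2 th 5.794 Frad,Ftan,z 0.6 -10.3 3.2 gap 27.1
```

Call:
carry_out(
  deltas=[
    [[0,0,0],0,0.1],
    [[0,0,0],0,0.1],
  ],
)

```text
clock: 20.28
eef_pos: [501.7, 217.3, 257.1]
eef_rot: [-3.14, 0.002, 1.301]
wrist_force: [-9.8, -1.1, 2.5]
finger_gap: 27.0
```

```bash
python3 st.py
```

```text
t 20.2833 press y,x 53.2 -28.4 r 60.2 th 5.793 Frad,Ftan,z 1.0 -9.8 2.5 gap 27.0
```

Tangential force had been level at about 6.5 N, then climbed steeply and settled at about 10.3 N. That puts roughly 40–46 N on the lid, held for about 0.4 s. Next I'll wind back while keeping hold of the sleeve.

```bash
python3 arc.py 5.82 3.82 0.125;python3 arc.py 3.82 1.7 0.125; python3 arc.py 1.7 0.2 0.125
```

```text
16 [[-0.38, -0.65, 0], 0, 0.1], [[-0.45, -0.60, 0], 0, 0.1], [[-0.53, -0.53, 0], 0, 0.1], [[-0.58, -0.47, 0], 0, 0.1], [[-0.65, -0.38, 0], 0, 0.1], [[-0.68, -0.31, 0], 0, 0.1], [[-0.72, -0.22, 0], 0, 0.1], [[-0.74, -0.13, 0], 0, 0.1], [[-0.74, -0.03, 0], 0, 0.1], [[-0.75, 0.06, 0], 0, 0.1], [[-0.74, 0.15, 0], 0, 0.1], [[-0.70, 0.25, 0], 0, 0.1], [[-0.68, 0.33, 0], 0, 0.1], [[-0.62, 0.41, 0], 0, 0.1], [[-0.58, 0.48, 0], 0, 0.1], [[-0.50, 0.55, 0], 0, 0.1]
17 [[-0.43, 0.61, 0], 0, 0.1], [[-0.36, 0.66, 0], 0, 0.1], [[-0.26, 0.70, 0], 0, 0.1], [[-0.18, 0.73, 0], 0, 0.1], [[-0.09, 0.74, 0], 0, 0.1], [[0.00, 0.75, 0], 0, 0.1], [[0.10, 0.74, 0], 0, 0.1], [[0.19, 0.72, 0], 0, 0.1], [[0.28, 0.70, 0], 0, 0.1], [[0.36, 0.65, 0], 0, 0.1], [[0.45, 0.60, 0], 0, 0.1], [[0.51, 0.55, 0], 0, 0.1], [[0.57, 0.48, 0], 0, 0.1], [[0.64, 0.40, 0], 0, 0.1], [[0.67, 0.32, 0], 0, 0.1], [[0.71, 0.23, 0], 0, 0.1], [[0.74, 0.14, 0], 0, 0.1]
12 [[0.74, 0.05, 0], 0, 0.1], [[0.75, -0.04, 0], 0, 0.1], [[0.74, -0.14, 0], 0, 0.1], [[0.71, -0.23, 0], 0, 0.1], [[0.68, -0.31, 0], 0, 0.1], [[0.64, -0.40, 0], 0, 0.1], [[0.58, -0.47, 0], 0, 0.1], [[0.52, -0.54, 0], 0, 0.1], [[0.45, -0.61, 0], 0, 0.1], [[0.36, -0.65, 0], 0, 0.1], [[0.29, -0.69, 0], 0, 0.1], [[0.19, -0.73, 0], 0, 0.1]
```

Call:
carry_out(
  deltas=[
    [[-0.38,-0.65,0],0,0.1],
    [[-0.45,-0.6,0],0,0.1],
    [[-0.53,-0.53,0],0,0.1],
    [[-0.58,-0.47,0],0,0.1],
    [[-0.65,-0.38,0],0,0.1],
    [[-0.68,-0.31,0],0,0.1],
    [[-0.72,-0.22,0],0,0.1],
    [[-0.74,-0.13,0],0,0.1],
    [[-0.74,-0.03,0],0,0.1],
    [[-0.75,0.06,0],0,0.1],
    [[-0.74,0.15,0],0,0.1],
    [[-0.7,0.25,0],0,0.1],
    [[-0.68,0.33,0],0,0.1],
    [[-0.62,0.41,0],0,0.1],
    [[-0.58,0.48,0],0,0.1],
    [[-0.5,0.55,0],0,0.1],
  ],
)

```text
clock: 21.62
eef_pos: [465.6, 123.6, 257.2]
eef_rot: [-3.141, 0.0, 1.302]
wrist_force: [2.2, -2.0, -1.4]
finger_gap: 26.8
```

```bash
python3 st.py
```

```text
t 21.6167 press y,x -46.8 -38.3 r 60.5 th 3.828 Frad,Ftan,z -0.7 -2.9 -1.4 gap 26.8
```

Call:
carry_out(
  deltas=[
    [[-0.43,0.61,0],0,0.1],
    [[-0.36,0.66,0],0,0.1],
    [[-0.26,0.7,0],0,0.1],
    [[-0.18,0.73,0],0,0.1],
    [[-0.09,0.74,0],0,0.1],
    [[0,0.75,0],0,0.1],
    [[0.1,0.74,0],0,0.1],
    [[0.19,0.72,0],0,0.1],
    [[0.28,0.7,0],0,0.1],
    [[0.36,0.65,0],0,0.1],
    [[0.45,0.6,0],0,0.1],
    [[0.51,0.55,0],0,0.1],
    [[0.57,0.48,0],0,0.1],
    [[0.64,0.4,0],0,0.1],
    [[0.67,0.32,0],0,0.1],
    [[0.71,0.23,0],0,0.1],
    [[0.74,0.14,0],0,0.1],
  ],
)

```text
clock: 23.03
eef_pos: [570.2, 136.9, 257.2]
eef_rot: [3.141, -0.001, 1.302]
wrist_force: [3.3, 0.7, 1.2]
finger_gap: 26.9
```

```bash
python3 st.py
```

```text
t 23.0333 press y,x -6.2 58.9 r 59.3 th 1.676 Frad,Ftan,z 2.9 -1.8 1.2 gap 26.9
```

Call:
carry_out(
  deltas=[
    [[0.74,0.05,0],0,0.1],
    [[0.75,-0.04,0],0,0.1],
    [[0.74,-0.14,0],0,0.1],
    [[0.71,-0.23,0],0,0.1],
    [[0.68,-0.31,0],0,0.1],
    [[0.64,-0.4,0],0,0.1],
    [[0.58,-0.47,0],0,0.1],
    [[0.52,-0.54,0],0,0.1],
    [[0.45,-0.61,0],0,0.1],
    [[0.36,-0.65,0],0,0.1],
    [[0.29,-0.69,0],0,0.1],
    [[0.19,-0.73,0],0,0.1],
    [[0,0,0],0,0.1],
  ],
)

```text
clock: 24.12
eef_pos: [539.8, 213.1, 257.1]
eef_rot: [-3.141, 0.001, 1.302]
wrist_force: [-4.1, -2.8, 2.4]
finger_gap: 26.7
```

```bash
python3 st.py
```

```text
t 24.1167 press y,x 59.1 9.4 r 59.9 th 0.158 Frad,Ftan,z -4.3 -2.6 2.4 gap 26.7
```

Call:
carry_out(
  deltas=[
    [[0.0,-0.4,0],0,0.1],
    [[0.03,-0.3,0],0,0.1],
    [[0,-0.2,0],0,0.1],
    [[0,-0.1,0],0,0.1],
    [[0,0,0],0,0.1],
  ],
)

```text
clock: 24.53
eef_pos: [531.4, 216.1, 257.2]
eef_rot: [-3.141, -0.0, 1.302]
wrist_force: [-1.4, 3.2, 2.7]
finger_gap: 26.9
```

```bash
python3 st.py
```

```text
t 24.5333 press y,x 59.8 0.5 r 59.9 th 0.009 Frad,Ftan,z 2.7 -2.2 2.7 gap 26.9
```

Call:
carry_out(
  deltas=[
    [[0,-0.1,0],0,0.1],
    [[0,-0.05,0],0,0.1],
    [[0,0,0],0,0.1],
  ],
)

```text
clock: 24.78
eef_pos: [530.2, 216.5, 257.2]
eef_rot: [3.142, -0.001, 1.302]
wrist_force: [-1.0, 5.3, 2.3]
finger_gap: 27.1
```

```bash
python3 st.py
```

```text
t 24.7833 press y,x 59.8 -0.7 r 59.8 th 6.272 Frad,Ftan,z 4.9 -2.4 2.3 gap 27.1
```

Call:
carry_out(
  deltas=[
    [[-0.03,-0.1,0],0,0.1],
    [[0,-0.05,0],0,0.1],
    [[0,0,0],0,0.1],
  ],
)

```text
clock: 25.03
eef_pos: [529.5, 216.6, 257.3]
eef_rot: [3.139, -0.002, 1.302]
wrist_force: [7.0, 6.9, 0.8]
finger_gap: 27.2
```

```bash
python3 st.py
```

```text
t 25.0333 press y,x 59.8 -1.4 r 59.8 th 6.261 Frad,Ftan,z 8.4 5.1 0.8 gap 27.2
```

Call:
carry_out(
  deltas=[
    [[0,-0.1,0],0,0.1],
    [[0,-0.05,0],0,0.1],
    [[0,0,0],0,0.1],
  ],
)

```text
clock: 25.28
eef_pos: [529.3, 216.6, 257.4]
eef_rot: [3.137, -0.002, 1.301]
wrist_force: [15.8, 5.0, -2.1]
finger_gap: 26.8
```

```bash
python3 st.py
```

```text
t 25.2833 press y,x 59.8 -1.6 r 59.8 th 6.256 Frad,Ftan,z 8.6 14.1 -2.1 gap 26.8
```

The stop is reached: the force reversed to +14 N with no more travel. I'll ease off a little, let go and rise.

Call:
carry_out(
  deltas=[
    [[-0.06,0.1,0],0,0.1],
    [[0,0,0],0,0.1],
    [[0,0,0],0,0.3],
    [[0,0,0],0,0.5],
    [[0,0,0],0,0.7],
    [[0,0,0],0,0.7],
    [[0,0,0],0,0.7],
    [[0,0,0],0,0.7],
  ],
)

```text
clock: 25.95
eef_pos: [528.0, 215.7, 257.1]
eef_rot: [-3.141, 0.0, 1.302]
wrist_force: [-0.3, 0.7, -0.9]
finger_gap: 58.0
```

Call:
carry_out(
  deltas=[
    [[0,0,-1],0,0.7],
    [[0,0,-2],0,0.7],
    [[0,0,-2.5],0,0.7],
    [[0,0,-2.5],0,0.7],
    [[0,0,-2],0,0.7],
    [[0,0,-1],0,0.7],
    [[-2,-1,0],0,0.7],
    [[-2.5,-2,0],0,0.7],
    [[-2.5,-2,0],0,0.7],
    [[-2.5,-2,0],0,0.7],
    [[-2.5,-2,0],0,0.7],
    [[-2.5,-2,0],0,0.7],
    [[-2.5,-2,0],0,0.7],
    [[-2.5,-2,0],0,0.7],
    [[-2.5,0,0],0,0.7],
    [[-2.5,0,0],0,0.7],
    [[-2.5,0,0],0,0.7],
    [[-1,0,0],0,0.7],
    [[0,0,0],0,0.7],
  ],
)

```text
clock: 27.53
eef_pos: [308.5, -15.5, 367.3]
eef_rot: [3.141, 0.0, 1.299]
wrist_force: [1.1, 0.6, -0.5]
finger_gap: 65.4
```

Run:
```python
from h import *
np.set_printoptions(precision=1,suppress=True)
for n,(a,b,c,d) in {"top":(180,290,190,330),"scene":(170,290,290,430)}.items():
    p,dd=vision.camera(n); cv2.imwrite(f"pics/{n}5.png",cv2.resize(p[a:b,c:d,::-1],None,fx=5,fy=5,interpolation=cv2.INTER_NEAREST)); cv2.imwrite(f"pics/{n}5full.png",p[:,:,::-1]); np.save(f"pics/{n}5.npy",dd)
print(manip.read_state()["eef_pos"],manip.read_state()["clock"])
```

```text
[309.  -14.1 367.2] 27.6333
```

View pics/scene5.png

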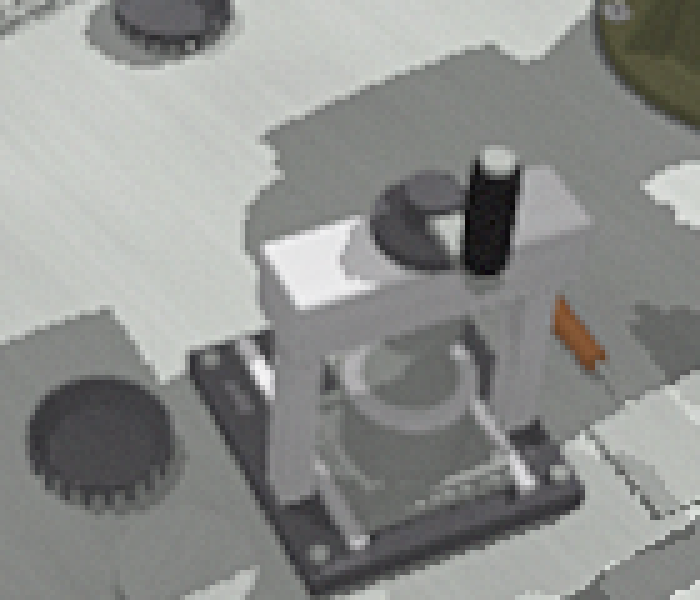

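View pics/top5.png

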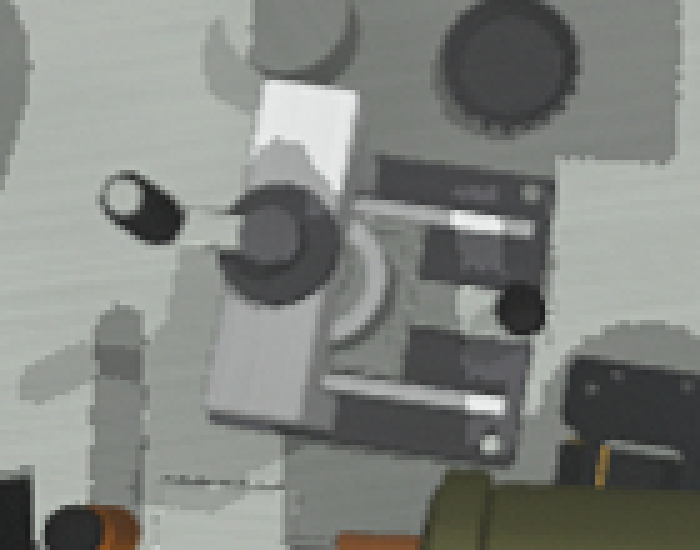

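Run:
```python
from h import *
np.set_printoptions(precision=1,suppress=True)
d=np.load("pics/top5.npy");d0=np.load("pics/top0.npy")
def pt(d,X,Y):
    x,y=190+X//5,180+Y//5; e,r=ray("top",(x,y)); return e+r*d[y,x]
for X,Y in [(376,270),(376,285),(375,255),(365,310)]: print("lid now",pt(d,X,Y))
for X,Y in [(400,260),(390,300),(445,240),(450,350),(445,293)]: print("lid before",pt(d0,X,Y))
K=plane("top",(190+518/5,180+308/5),86); L=np.array([515,158.5]); print("knob",K,np.linalg.norm(K[:2]-L))
d=np.load("pics/scene5.npy")
for X,Y in [(365,400),(410,425),(450,405)]:
    x,y=290+X//5,170+Y//5; e,r=ray("scene",(x,y)); print("scene lid rim",e+r*d[y,x])
```

```text
lid now [514.8 122.1  93.3]
lid now [504.8 122.3  97.9]
lid now [523.1 120.5  99.5]
lid now [490.7 130.2  94.7]
lid before [516.3 104.2 110.7]
lid before [493.2 112.9 106.9]
lid before [525.9  76.1 107.1]
lid before [458.7  79.6 106.4]
lid before [495.7  79.3 104.1]
knob [481.9  37.3  86. ] 125.64611596522916
scene lid rim [1170.5  777.4 1093. ]
scene lid rim [537.7 187.5  87.7]
scene lid rim [511.8 193.7  93.7]
```

The lid's top is now at about z 95–96, down from about 107, which is its home height. The knob is 125.6 mm from the ram axis (home is 125), and the cap is back at its start pixel.

```bash
python3 -c "
from cell import workorder
print(workorder.sign_off())"
```

```text
the job is handed in; nothing more can be done
None
```

The job is handed in. The bed is home, the lid is pressed on, and the crank was wound back to its stop before I let go. It took about 28 s, and no verdict was reported.

- **Bed:** I slid it in by the knob until the stop pushed back with about 24 N, after 80.7 mm of travel. The last picture puts the knob 125.6 mm from the ram axis, where home is 125 mm.
- **Lid:** I wound to about 5.8 rad. The force at the sleeve stayed at about 6.5 N, then rose and settled at about 10.3 N. I estimate that as 40–46 N on the lid, held for about 0.4 s. Sensor noise of about 1 N adds roughly ±8 N to that estimate. The lid's top went from about z 107 mm to about 96 mm on average (readings 93–99.5), where home is 95 mm.
- **Winding back:** I held the sleeve until the crank met its up-stop, where the force reversed to +14 N with no more movement. After release the sleeve's cap is at the same pixel as at the start.
- **Disagreement:** The fingertips are about 9 mm above the reported TCP, not 22 mm below it as stated. Because of that, my first grasp closed on top of the knob and pressed on it with about 8 N. It caused no visible harm, and I corrected all later heights by about 31 mm.
- **Other things on the bench:** In the final close-up pictures, the things nearest the press look unmoved. I didn't measure them, and I didn't check the ones further away.

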